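Pack the resin kit and hold its lid over the wet seal

ROBOT

A 7-joint arm with a two-finger parallel gripper is mounted at the origin on the work surface. World frame = base frame: x ahead of the robot, y to its left, z up, the work surface at z = 0. Lengths are in m, angles in rad, forces in N, time in s.
With the tool pointing down it reaches from about 0.4 to 0.9 m from the base axis. Payload 5.6 kg.
Tool frame: the origin (TCP) lies midway between the tips of the shut fingers; the grasp point (between the pads) lies 19 mm behind it; z points along the fingers, y is the line along which they close (so a half turn about z gives the same grasp; the last joint's range is limited). The gripper opens to 92 mm and grips with 3 to 60 N. Pads are 20 mm wide; open, the fingers measure 128 mm over their backs; the gripper's body (75 mm by 189 mm) begins 69 mm behind the grasp point.
Start: joints at [-1.298, 0.468, -0.012, 1.603, 0.006, 1.071, -0.056], TCP at [0.202, 0.618, 0.215] pointing down, gripper open.
Joint ranges: [-2.53, 2.53], [-0.31, 2.02], [-1.57, 1.55], [0.28, 2.44], [-1.29, 4.43], [0.15, 1.84], [-2.92, 2.92]. Speed limits (rad/s): [2.57, 2.57, 3.14, 3.14, 3.14, 3.14, 3.14].

INTERFACE

Orientations are given as a 3x3 rotation matrix whose columns are the frame's x, y, z axes.
In Python, from station import env, effector, solver, viewer, workorder, search_frame, tip_of gives the robot as it stands. Calls block until the motion is done:
- env.reach(position, orientation): joint-space move of the TCP to a pose.
- env.movel(position, frame=None, rate=0.15): straight line of the TCP; frame=None keeps the orientation; rate is the mean speed in m/s.
- env.goto_joints(angles): joint-space move.
- effector.release() and effector.grasp(squeeze=None): open the fingers fully, or close them until they stop; squeeze is the grip in N (None keeps the last).
- env.pause(seconds).
- solver.inverse_kinematics(position, orientation): joint angles nearest the present ones, or None.
- env.sense(): the state.
- viewer.read_camera(name): name is "scene" or "top" or "wrist"; returns (picture, depth): 400x640x3 uint8, red, green, blue; 400x640 float32, m along the optical axis (not along the pixel's ray), 0 where there is no reading.
- viewer.camera_info(name): a dict with "intrinsics" (3x3 intrinsics, pixels), "eye" and "rotation" of the camera in the world; the wrist camera has in their place "T_tool_cam" (4x4, takes a point from camera to tool coordinates, whose origin is the TCP and whose axes are the flange's). Camera axes: x right, y up, looking along -z (the intrinsics and any distortion apply to the point x, -y, -z); pixel columns grow to the right and rows downward; lengths in m; the calibration is good to about 2 mm. A picture is of the moment at which its call begins: read the wrist's pose just before it. camera_info takes no time and is no camera call.
A pose or a line that the arm cannot do raises env.PlanningError and nothing moves.
- workorder.finish_job(): hands the job in; it is judged then, once.
Trained networks look in the newest picture that a camera, given by its name, has taken for a name from the list of things; names that differ only in an ending like _2 or _b are one class to them, and where a whole thing is asked for, a point or a joint stands for the part that bears it (a point fixed in the world has none). Each returns a list of dicts, best first, with "score" (0 to 1); they miss things now and then, are a little off and sometimes report something else, mostly with a low value. They report only what shows in the picture. A call takes as long as a camera call. They do not tell look-alikes from the thing itself.
- search_frame(camera, name): "at" ([x, y, z] in m, in world coordinates, good to about 4 mm: the middle of the surface that is visible of it).
- tip_of(camera, name): "at" ([x, y, z] in m, in world coordinates, good to about 4 mm: a listed point, or the origin of a listed thing).
The state is a dict: "t": time; "joint_positions": joint angles; "joint_velocities": joint speeds; "tau": joint torques, N m; "ee_pos": TCP position; "tcp_rot": TCP orientation; "wrist_force": force on the tool from outside, world axes, zero at the start; "moment": the same for the moment, N m; "gripper_width": finger opening in m; "grasp_force": force on a finger pad.
Only numpy, scipy, OpenCV 4.12 (cv2) and the standard library are available. Lean on these libraries where they do the work, as an engineer would, in place of code of your own. Each camera call takes 0.05 s, during which the arm holds its last target. There are 200 camera calls.

TASK

Pack the small capped bottle and the rectangular capped can into the free part of the open aluminium kit box, upright on its floor beside the tin that is already there. Then take the box's lid by its bar grip, carry it over the tins and bottles and finish while holding it level about a centimetre above the rim, lined up all round as if about to close, so that the fit can be checked: the sealing bead on the rim is wet, so the lid must never touch the box, and do not let go. Leave the big tin and the two tall bottles standing where they are.

Things in the scene. Friction and masses are not known exactly. Their poses are not given: they have to be found in the camera images.
- box: Open-topped aluminium kit box that stands fast on the bench: outside 202 (x) x 90 (y) x 105 mm high, walls and floor 5 mm, inside 192 x 80 x 100 mm deep. A small steel catch sticks out 12 mm at each short end. Origin: centre of its underside; x along its length, z up. It may stand on the robot's left or right, with the lid on the other side.
- box_rim (a point): Centre of the box's mouth, level with the top of its rim (105 mm above the bench); axes as the box.
- box_floor (a point): Centre of the box's inner floor (5 mm above the bench); axes as the box.
- small_tin: Round white tin, 64 mm diameter, 68 mm high, already standing in the box at the end towards the box's +x (the far end from the robot), on the long centre line, its centre about 62 mm from the box's centre; loose. Origin: centre of its underside, z up. About 126 mm of the box's inner length is left free beside it.
- bottle: To pack: white plastic bottle, round body 62 mm diameter, vertical to 62 mm high, shoulder tapering to the neck at 70 mm, then a black cap 26 mm diameter from 70 to 93 mm, total 93 mm (so it stays 7 mm below the rim when packed). 0.15 to 0.3 kg. Grip it by the cap from above. Origin: centre of its underside, z up.
- can: To pack: rectangular white can, body 52 (x) x 70 (y) x 68 mm high, black cap 26 mm diameter centred on top from 70 to 93 mm; its 70 mm side fits only across the box (can's y along the box's y, either way round, 10 mm play). 0.2 to 0.38 kg. Grip it by the cap from above. Origin: centre of its underside, z up.
- lid: Loose aluminium lid lying right way up: 214 (x) x 102 (y) mm, skirt opening 208 x 96 mm to slip over the box, top plate 16 mm high. Black bar grip along x through its centre, 100 long, 14 wide, from 42 to 56 mm above the skirt's lower edge, on a post at each end. 0.2 to 0.33 kg, balanced. Origin: centre of the skirt's lower edge, z up; x must lie along the box's x (either way round).
- lid_grip (a point): Middle of the lid's bar grip, 49 mm above the skirt's lower edge.
- big_tin: Bystander: round white tin, 86 mm diameter, 110 mm high. Origin: centre of its underside.
- tall_bottle: Bystander: amber bottle, 66 mm diameter, 160 mm high. Origin: centre of its underside.
- cone_bottle: Bystander: green cone-shaped bottle with a red cap, 76 mm diameter at the foot, 163 mm high. Origin: centre of its underside. Bystanders and the two things to pack stand between lid and box, in any order.
There are look-alikes about, which are no part of the job. Leave any blue, pink or turquoise look-alike of the can alone.

How it is judged:
By the outcome, as a careful person would: the job done as asked, in the order asked, and still so for the second after the job is handed in, while the arm keeps its last pose, push and grip.
It also fails if it takes over 72 s, if anything falls off the work surface, if the arm or the gripper's body presses on something with over 40 N, if the wrist force passes 120 N, or if a joint passes its speed limit or range.

## Working session

There is one attempt and no reset: what is moved stays moved. The work goes in short steps, each a Python script; the robot and the scene stay as the last script left them, time stands still between calls to the robot, and variables do not carry over. Pictures are saved under pics/ and viewed, at most 10 in all, crops included, and the job is handed in when it is done.

```bash
ls; mkdir -p pics; cat > h.py <<'E'
import numpy as np, cv2
from station import env, effector, solver, viewer, workorder, search_frame, tip_of
def cloud(name, d):
    c=viewer.camera_info(name); K=np.array(c["intrinsics"])
    v,u=np.mgrid[0:d.shape[0],0:d.shape[1]]
    p=np.stack([(u-K[0,2])/K[0,0]*d,-(v-K[1,2])/K[1,1]*d,-d],-1)
    if "eye" in c: return p@np.array(c["rotation"]).T+np.array(c["eye"])
    s=env.sense(); T=np.array(c["T_tool_cam"]); q=p@T[:3,:3].T+T[:3,3]
    return q@np.array(s["tcp_rot"]).T+np.array(s["ee_pos"])
def save(n,im): cv2.imwrite("pics/"+n,im[...,::-1])
E
python3 - <<'E'
from h import *
s=env.sense(); print({k:np.round(v,3) for k,v in s.items()})
for n in("top","scene"):
    im,d=viewer.read_camera(n); save(n+".png",im); np.savez(n,im=im,d=d,P=cloud(n,d)); print(viewer.camera_info(n))
    for k in("box","box_rim","small_tin","bottle","can","lid","lid_grip","big_tin","tall_bottle","cone_bottle"):
        print(n,k,[(np.round(r["at"],3).tolist(),round(r["score"],2)) for r in tip_of(n,k)][:5])
E
```

```text
pics
{'t': np.float64(0.0), 'joint_positions': array([-1.298,  0.468, -0.012,  1.604,  0.006,  1.071, -0.056]), 'joint_velocities': array([-0.001, -0.001,  0.001, -0.   , -0.   , -0.   , -0.001]), 'tau': array([ 0.0000e+00, -5.2056e+01, -1.3000e-02, -2.4376e+01, -5.7000e-02,
        1.7000e-02,  0.0000e+00]), 'ee_pos': array([0.202, 0.617, 0.214]), 'tcp_rot': array([[-0.951,  0.311, -0.   ],
       [ 0.311,  0.951, -0.002],
       [-0.   , -0.002, -1.   ]]), 'wrist_force': array([ 0.061, -0.507, -0.493]), 'moment': array([ 0.025, -0.007, -0.021]), 'grasp_force': np.float64(0.0), 'gripper_width': np.float64(0.092)}
{'intrinsics': array([[423.75557735,   0.        , 326.39565411],
       [  0.        , 423.75557735, 200.5709878 ],
       [  0.        ,   0.        ,   1.        ]]), 'eye': array([ 0.34589903, -0.01820991,  0.92738154]), 'rotation': array([[ 0.09238931,  0.9706347 , -0.2221092 ],
       [-0.99569548,  0.08840188, -0.02784979],
       [-0.0073971 ,  0.22372615,  0.97462398]])}
top box [([0.54, -0.291, 0.002], 0.86), ([0.545, 0.286, 0.047], 0.38)]
top box_rim [([0.538, -0
[... 899 characters left out ...]
7,  0.32049673, -0.2332782 ],
       [ 0.00547811,  0.57817059,  0.81589752]])}
scene box [([0.538, -0.294, -0.005], 0.77)]
scene box_rim [([0.539, -0.29, 0.107], 0.95)]
scene small_tin [([0.606, -0.286, 0.006], 0.8)]
scene bottle [([0.456, 0.057, 0.002], 0.9)]
scene can [([0.331, -0.251, -0.001], 0.8), ([0.339, 0.054, -0.004], 0.68), ([0.571, -0.071, 0.002], 0.58), ([0.353, -0.094, 0.002], 0.58)]
scene lid [([0.549, 0.284, -0.004], 0.85)]
scene lid_grip [([0.537, 0.283, 0.048], 0.69), ([0.541, -0.289, 0.107], 0.44)]
scene big_tin [([0.7, 0.062, -0.001], 0.9)]
scene tall_bottle [([0.465, -0.07, 0.003], 0.63), ([0.539, -0.295, -0.001], 0.35)]
scene cone_bottle [([0.584, 0.053, -0.003], 0.95)]
```

View pics/top.png

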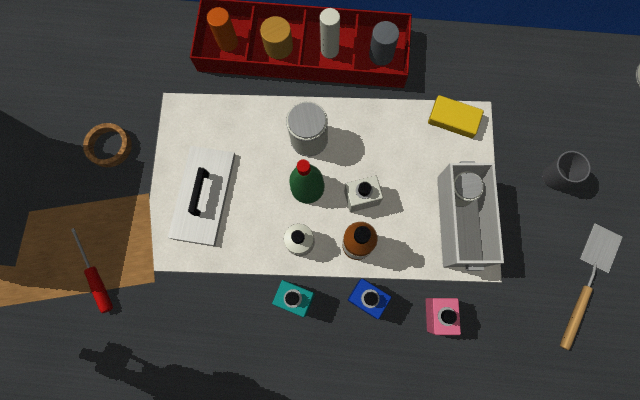

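View pics/scene.png

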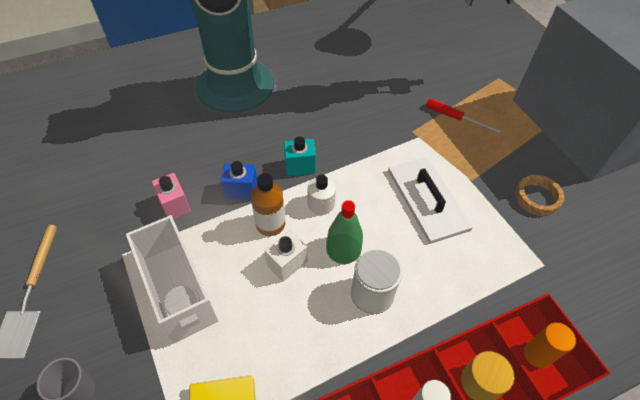

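The top view shows the white can at (365,190), tall amber bottle at (360,238), capped white bottle at (298,238), cone bottle at (306,182) and big tin at (307,128). The lid is at (203,197) and the box at (470,215) with its tin at the far end. In the scene view the white can is at (287,255) and the bottle at (321,193).

Things that could be taken for the can, top pixels: white (365,190), turquoise (293,298), blue (370,298), pink (447,316). I choose the white one. The bottle at (298,238) could only be confused with the amber one at (360,238).

```bash
cat > m.py <<'E'
from h import *
def rect(P,c,r,z0,z1):
    m=(np.abs(P[...,0]-c[0])<r[0])&(np.abs(P[...,1]-c[1])<r[1])&(P[...,2]>z0)&(P[...,2]<z1)
    q=P[m]; 
    if len(q)<8: return len(q)
    R=cv2.minAreaRect((q[:,:2]*1000).astype(np.float32)); 
    return len(q),np.round(R[0],1),np.round(R[1],1),round(R[2],1),"med",np.round(np.median(q,0)*1000,1)
if __name__=="__main__":
  for n in("top","scene"):
    P=np.load(n+".npz")["P"]; print(n)
    for k,a in dict(boxrim=((.54,-.29),(.14,.07),.1,.112),cantop=((.57,-.07),(.055,.055),.06,.074),cancap=((.57,-.07),(.05,.05),.088,.1),
      botcap=((.458,.057),(.04,.04),.088,.1),lidplate=((.545,.286),(.14,.08),.01,.024),lidbar=((.545,.286),(.14,.08),.05,.064),
      tin=((.6,-.288),(.035,.035),.066,.08),cone=((.585,.055),(.03,.03),.155,.17),tall=((.466,-.067),(.03,.03),.15,.17),big=((.7,.062),(.06,.06),.1,.12)).items(): print(k,rect(P,*a))
  im=np.load("top.npz")["im"]; save("crop.png",cv2.resize(im[150:280,260:410],None,fx=5,fy=4.6,interpolation=cv2.INTER_CUBIC)[:598])
E
python3 m.py
```

```text
top
boxrim (878, array([ 539.2, -290.4]), array([200.9,  91.5]), 5.4, 'med', array([ 539.2, -293.5,  104.5]))
cantop (676, array([571.1, -69.4]), array([53.1, 70.1]), 19.4, 'med', array([566.8, -67.5,  67.9]))
cancap (121, array([570.7, -69.2]), array([23.5, 24.2]), 49.0, 'med', array([570.6, -69.4,  92.8]))
botcap (131, array([459.2,  57.1]), array([24.3, 23.9]), 6.6, 'med', array([459.2,  56.9,  92.9]))
lidplate (3947, array([544.5, 285.6]), array([104.6, 214.8]), 85.9, 'med', array([537.7, 280.1,  16.2]))
lidbar (329, array([544.1, 285.3]), array([15.4, 99.7]), 86.4, 'med', array([542.8, 284.7,  55.7]))
tin (752, array([ 602.2, -288.6]), array([65.5, 69.3]), 0.7, 'med', array([ 600.8, -283.9,   72.4]))
cone (147, array([584.3,  54. ]), array([25.2, 22.8]), 5.0, 'med', array([583.2,  53.6, 163. ]))
tall (231, array([464.4, -66.7]), array([29.4, 29.2]), 3.4, 'med', array([464.1, -66.9, 161. ]))
big (1296, array([700.1,  62.4]), array([87.1, 85.6]), 6.4, 'med', array([697.4,  61.8, 109.6]))
scene
boxrim (955, array([ 538.8, -290. ]), array([205.3,  90. ]), 5.4, 'med', array([ 554.2, 
[... 217 characters left out ...]

botcap (108, array([461.1,  56.9]), array([24., 26.]), 32.0, 'med', array([461.3,  56.7,  93.6]))
lidplate (3206, array([544. , 286.2]), array([105.2, 217.4]), 86.2, 'med', array([560.5, 277.7,  17.4]))
lidbar (296, array([545.7, 285.4]), array([ 16. , 100.8]), 86.5, 'med', array([550. , 284.2,  56.7]))
tin (720, array([ 594.1, -288.6]), array([52.4, 70.2]), 2.9, 'med', array([ 598.1, -285.8,   73.4]))
cone (155, array([584.9,  53.9]), array([24.2, 25.1]), 64.8, 'med', array([587.4,  53. , 163.6]))
tall (215, array([466.5, -66.8]), array([29.7, 30.1]), 71.4, 'med', array([468.7, -67.7, 161.7]))
big (1653, array([700.3,  62.8]), array([85.4, 87.1]), 62.1, 'med', array([704.5,  60.1, 110.5]))
```

View pics/crop.png

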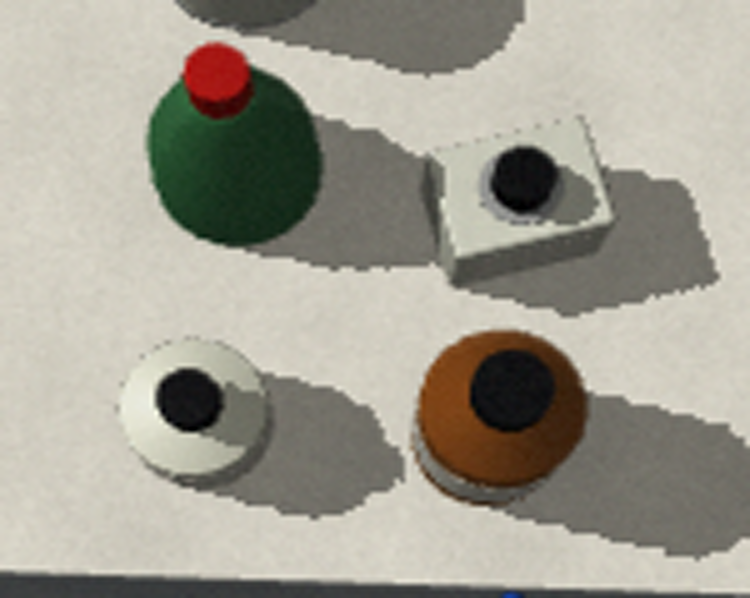

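The crop confirms the choice: white can at crop (525,180), white round bottle at (190,400), and the amber bottle at (510,390) left alone. The measured heights (93, 68, 105, 56 mm) and sizes agree with those given. I pick the can first.

```bash
cat >> h.py <<'E'
BOX=np.array([.539,-.2902]); BY=np.radians(5.4)
def R(a): c,s=np.cos(a),np.sin(a); return np.array([[-s,c,0],[c,s,0],[0,0,-1.]])
def inbox(u,v): c,s=np.cos(BY),np.sin(BY); return BOX+np.array([c*u-s*v,s*u+c*v])
def ori(p,a):
    q0=np.array(env.sense()["joint_positions"]); best=None
    for b in(a,a+np.pi):
        q=solver.inverse_kinematics(np.array(p),R(b))
        if q is None: continue
        d=np.abs(np.array(q)-q0).max()
        if best is None or d<best[0]: best=(d,b)
    return R(best[1])
def reach(xy,z,a): p=np.array([*xy,z]); env.reach(p,ori(p,a))
def line(xy,z,a=None,rate=.2):
    p=np.array([*xy,z]); env.movel(p,None if a is None else ori(p,a),rate)
def st(m=""):
    s=env.sense(); print(m,"t%.1f"%s["t"],np.round(s["ee_pos"],4),"F",np.round(s["wrist_force"],1),"g",round(float(s["grasp_force"]),1),"w",round(float(s["gripper_width"]),4))
E
python3 - <<'E'
from h import *
can=(.5712,-.0689); a=np.radians(19.4+20)
reach(can,.27,a); st("above")
line(can,.075,rate=.15); st("down")
effector.grasp(40); st("grip")
line(can,.275,rate=.2); st("up")
im,d=viewer.read_camera("scene"); save("held.png",im)
p=inbox(-.029,-.003); line(p,.275,BY+np.radians(20),.25); st("over box")
E
```

```text
above t3.9 [ 0.5714 -0.0677  0.2698] F [-1.1  1.3 -0.1] g 0.0 w 0.092
down t5.3 [ 0.5718 -0.069   0.0758] F [0.2 0.1 0. ] g 0.0 w 0.0919
grip t6.3 [ 0.5711 -0.0689  0.075 ] F [-1.  -0.5  1.2] g 40.0 w 0.025
up t7.5 [ 0.5704 -0.0687  0.2738] F [ 0.4  0.2 -4. ] g 40.0 w 0.0252
over box t8.6 [ 0.5109 -0.2944  0.2746] F [ 0.5  0.8 -3.1] g 40.0 w 0.0247
```

View pics/held.png

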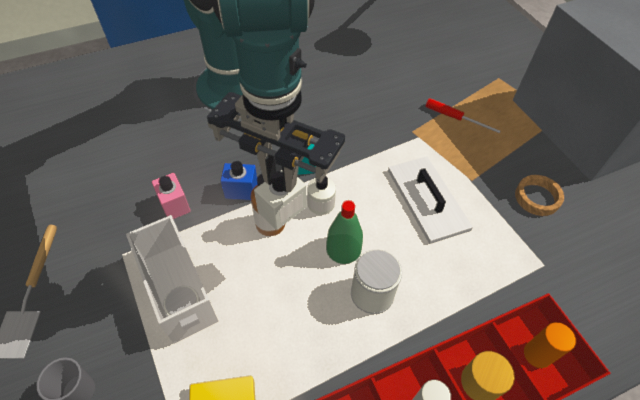

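The can is held by its cap and hangs level at about (280,200). I check its yaw over the box from the scene cloud, then lower it.

```bash
python3 - <<'E'
from h import *
from m import rect
im,d=viewer.read_camera("scene"); P=cloud("scene",d); print(rect(P,inbox(-.029,-.003),(.06,.06),.205,.262))
p=inbox(-.029,-.003)
line(p,.12,rate=.15); st("in"); line(p,.081,rate=.06); st("low")
effector.release(); st("rel")
line(p,.20,rate=.2)
q=inbox(.0135,-.003); line(q,.24,BY+np.pi/2,.2)
im,d=viewer.read_camera("scene"); save("inbox.png",im[180:380,80:330]); P=cloud("scene",d)
print("cap",rect(P,p,(.03,.03),.092,.102),"top",rect(P,p,(.05,.038),.066,.08))
print("bodytin",rect(P,inbox(.062,0),(.037,.034),.066,.08)); st()
E
```

```text
(994, array([ 529.4, -283.7]), array([37.6, 80.9]), 34.8, 'med', array([ 537. , -291.7,  235.5]))
in t9.9 [ 0.511  -0.2963  0.1209] F [ 0.5 -0.4 -3.2] g 40.0 w 0.0249
low t10.7 [ 0.5104 -0.2961  0.0807] F [ 0.1  0.5 -3. ] g 40.0 w 0.0249
rel t11.7 [ 0.5104 -0.2959  0.081 ] F [ 0.1 -0.2  0.2] g 0.0 w 0.0921
cap (152, array([ 511.3, -295.9]), array([24.8, 25.7]), 69.7, 'med', array([ 512.4, -295.5,   98.5])) top (775, array([ 520. , -295.9]), array([72.9, 72. ]), 5.6, 'med', array([ 520.2, -295.4,   73.6]))
bodytin (740, array([ 601.2, -277.9]), array([78.2, 56.7]), 67.0, 'med', array([ 599. , -284.4,   73.4]))
 t13.9 [ 0.5524 -0.2919  0.2395] F [-0.3  1.   0.7] g 0.0 w 0.0917
```

View pics/inbox.png

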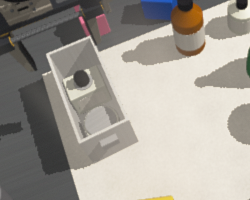

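The can stands in the box, cap at (82,78), with the tin at (98,120). Next I push it to the near end wall with the fingers shut.

```bash
python3 - <<'E'
from h import *
from m import rect
effector.grasp(10); q=inbox(.0135,-.003)
line(q,.12,rate=.25); line(q,.045,rate=.1); st("down"); f0=env.sense()["wrist_force"]
line(inbox(-.024,-.003),.045,rate=.05); st()
for u in(-.027,-.030,-.0325):
    line(inbox(u,-.003),.045,rate=.03); st(u)
    if np.linalg.norm(env.sense()["wrist_force"]-f0)>6: break
line(inbox(-.026,-.003),.045,rate=.1)
line(inbox(-.02,-.003),.20,rate=.25)
effector.release()
b=np.array([.4600,.0569]); reach(b,.27,np.radians(45)); st("above bottle")
im,d=viewer.read_camera("top"); P=cloud("top",d); im2,d2=viewer.read_camera("scene"); P2=cloud("scene",d2)
save("box2.png",cv2.resize(im[150:280,420:520],None,fx=4,fy=4)); 
for Q in(P,P2): print("cap",rect(Q,inbox(-.069,-.003),(.03,.03),.092,.102),"tin",rect(Q,inbox(.062,0),(.034,.036),.066,.08),"cantop",rect(Q,inbox(-.062,0),(.03,.037),.066,.078))
line(b,.075,rate=.15); effector.grasp(30); st("grip"); line(b,.275,rate=.2); st("up")
E
```

```text
down t16.8 [ 0.5531 -0.2923  0.0455] F [ 0.5 -0.7  1.9] g 0.0 w 0.0004
 t17.7 [ 0.5146 -0.2953  0.0446] F [ 0.2  0.2 -0.9] g 0.0 w 0.0002
-0.027 t17.9 [ 0.5119 -0.2956  0.0447] F [-0.4 -0.2 -0.3] g 0.0 w 0.0001
-0.03 t18.2 [ 0.5091 -0.296   0.0449] F [ 0.4 -0.8 -0.4] g 0.1 w 0.0003
-0.0325 t18.4 [ 0.5067 -0.2963  0.045 ] F [ 0.2 -0.1 -0.5] g 0.3 w 0.0004
above bottle t22.3 [0.4603 0.0563 0.27  ] F [ 0.3  0.1 -0.9] g 0.0 w 0.0917
cap (150, array([ 458.4, -305.7]), array([51.3, 26. ]), 25.9, 'med', array([ 469.9, -299.7,   97.6])) tin (738, array([ 602.1, -286.5]), array([68. , 62.4]), 7.2, 'med', array([ 600.3, -283.7,   72.3])) cantop (611, array([ 470.5, -300.4]), array([48.9, 67.5]), 5.2, 'med', array([ 470.8, -295.2,   73.1]))
cap (234, array([ 463. , -298.5]), array([43.5, 58.6]), 5.8, 'med', array([ 465.2, -300. ,   98.2])) tin (718, array([ 593.6, -285.6]), array([51.6, 64. ]), 5.1, 'med', array([ 598.3, -285.6,   73.4])) cantop (658, array([ 472.7, -298.8]), array([53.1, 69. ]), 2.8, 'med', array([ 481.2, -297.9,   73.7]))
grip t24.9 [0.4599 0.0569 0.0749] F [-0.3  0.  -0.6] g 30.0 w 0.025
up t26.0 [0.4592 0.0567 0.2739] F [ 0.2 -0.4 -2.1] g 30.0 w 0.0253
```

View pics/box2.png

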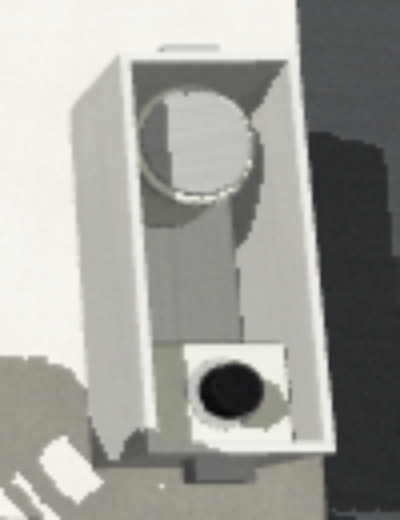

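The can is at the near end (231,390), square in the box. The tin at (195,145) has not moved, and about 73 mm is left between them for the bottle.

```bash
python3 - <<'E'
from h import *
from m import rect
p=inbox(-.005,.0005); line(p,.275,BY-np.radians(24),.25); st()
line(p,.12,rate=.15); line(p,.081,rate=.06); st("low")
effector.release(); st("rel"); line(p,.12,rate=.06); line(p,.24,rate=.25); st()
L=np.array([.5446,.2856]); reach(L,.20,np.radians(86.3)); st("above lid")
im,d=viewer.read_camera("top"); P=cloud("top",d); im2,d2=viewer.read_camera("scene"); P2=cloud("scene",d2)
save("box3.png",np.hstack([cv2.resize(im[150:280,420:520],None,fx=3,fy=3),cv2.resize(im2[205:335,110:230],None,fx=3,fy=3)]))
for Q in(P,P2): print("rim",rect(Q,BOX,(.14,.07),.1015,.112),"bcap",rect(Q,inbox(-.005,0),(.028,.028),.092,.1),"ccap",rect(Q,inbox(-.069,-.003),(.02,.02),.092,.1))
E
```

```text
t27.6 [ 0.5341 -0.289   0.2749] F [-0.8 -0.2 -1.6] g 30.0 w 0.0251
low t29.6 [ 0.5339 -0.2903  0.0807] F [ 0.6  0.1 -1.8] g 30.0 w 0.0251
rel t30.6 [ 0.534  -0.2902  0.081 ] F [ 0.1 -0.2 -0.2] g 0.0 w 0.0915
 t32.1 [ 0.5335 -0.2894  0.2387] F [ 0.5  0.2 -0.5] g 0.0 w 0.0917
above lid t34.1 [0.5453 0.2841 0.2002] F [ 0.8 -0.8  0.3] g 0.0 w 0.0919
rim (821, array([ 539.1, -290.4]), array([200.6,  91.9]), 5.2, 'med', array([ 535.3, -295.2,  104.6])) bcap (133, array([ 532.8, -289.3]), array([24.2, 23.9]), 1.5, 'med', array([ 532.9, -289.4,   97.6])) ccap (133, array([ 470.2, -299.9]), array([24.4, 25.3]), 82.6, 'med', array([ 470.3, -299.9,   97.2]))
rim (919, array([ 539.1, -290. ]), array([203.9,  90.1]), 5.5, 'med', array([ 550.2, -295.3,  105.5])) bcap (131, array([ 534.8, -289.8]), array([24.7, 24.7]), 62.0, 'med', array([ 535.6, -288.9,   98.2])) ccap (120, array([ 471.2, -300.7]), array([26.5, 24.4]), 49.5, 'med', array([ 473.3, -299.6,   98.3]))
```

View pics/box3.png

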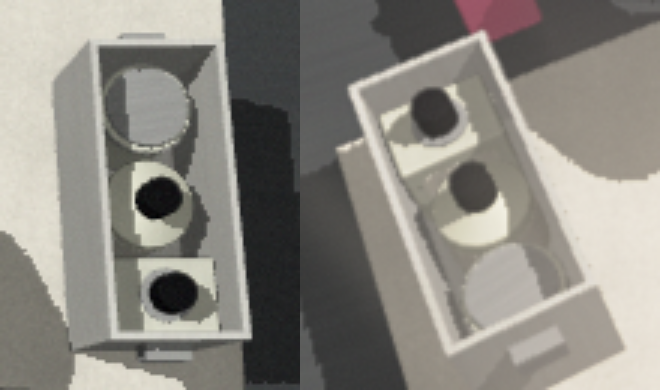

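All three items stand upright in the box: tin (148,108), bottle (158,198) and can (175,292), with both caps below the rim. Now the lid.

```bash
python3 - <<'E'
from h import *
from m import rect
L=np.array([.5447,.2855]); a=np.radians(86.3)
line(L,.20,a,.1); line(L,.030,rate=.15); st("down"); effector.grasp(55); st("grip")
line(L,.10,rate=.1); line(L,.235,rate=.2); st("up")
line(BOX,.235,BY+np.pi/2,.2); st("over"); line(BOX,.175,rate=.1); env.pause(.5); st("hover"); print(np.round(env.sense()["tcp_rot"],3))
for n in("top","scene"):
    im,d=viewer.read_camera(n); P=cloud(n,d); np.savez("hov_"+n,im=im,P=P)
    print(n,"lid",rect(P,BOX,(.15,.085),.135,.170),"plate",rect(P,BOX,(.15,.085),.156,.166),"rim",rect(P,BOX,(.14,.07),.1015,.109))
    if n=="scene": save("hover.png",cv2.resize(im[130:370,60:300],None,fx=2.4,fy=2.4))
E
```

```text
down t35.8 [0.5454 0.2858 0.0309] F [-0.1  0.6  0.4] g 0.0 w 0.0921
grip t37.0 [0.5447 0.2856 0.03  ] F [ 1.2  0.1 -0.1] g 55.0 w 0.0136
up t38.6 [0.5438 0.2853 0.2336] F [-0.1  0.8 -4. ] g 55.0 w 0.0135
over t41.6 [ 0.5392 -0.2895  0.2349] F [ 1.   0.4 -3.1] g 55.0 w 0.0132
hover t42.9 [ 0.5391 -0.2902  0.1751] F [-0.6  0.5 -3.7] g 55.0 w 0.0136
[[-0.996 -0.094  0.   ]
 [-0.094  0.996 -0.   ]
 [-0.    -0.    -1.   ]]
top lid (910, array([ 600.2, -283.4]), array([ 90., 102.]), 5.3, 'med', array([ 627.7, -277. ,  161. ])) plate (865, array([ 615.3, -281.8]), array([ 58.6, 102. ]), 4.8, 'med', array([ 628.2, -278.7,  161. ])) rim (111, array([ 596.6, -242.1]), array([76.2,  6.4]), 5.5, 'med', array([ 596.8, -242. ,  104.6]))
scene lid (4520, array([ 539. , -289.3]), array([216.1, 102.1]), 5.3, 'med', array([ 589.1, -281. ,  161.7])) plate (4316, array([ 539. , -289.3]), array([216. , 102.1]), 5.3, 'med', array([ 586.5, -280.8,  161.8])) rim (236, array([ 632.7, -280.9]), array([16.3, 89.5]), 5.4, 'med', array([ 636.9, -281.4,  105.3]))
```

View pics/hover.png

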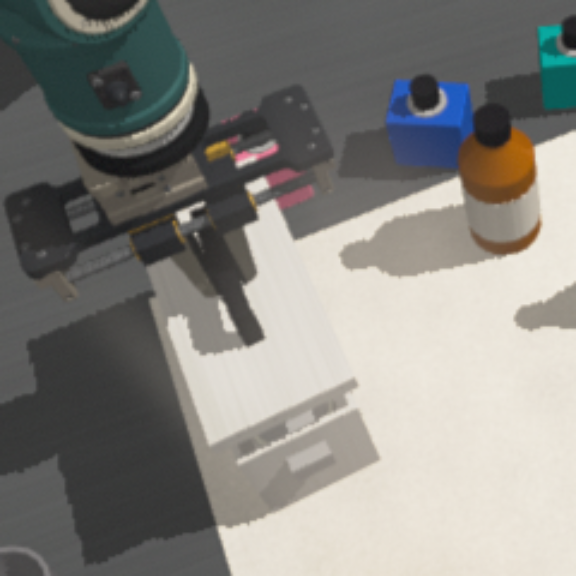

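The lid hovers over the box, its far end at (285,415) parallel to the box end with the catch at (310,457). By the clouds it sits about 1 mm off towards +y. I check that it is level, correct the offset, lower it and re-measure.

```bash
python3 - <<'E'
from h import *
from m import rect
def tilt(P,z0,z1):
    m=(np.abs(P[...,0]-BOX[0])<.12)&(np.abs(P[...,1]-BOX[1])<.06)&(P[...,2]>z0)&(P[...,2]<z1); q=P[m]
    k=np.linalg.lstsq(np.c_[q[:,:2]-BOX,np.ones(len(q))],q[:,2],rcond=None)[0]; return np.round([np.degrees(k[0]),np.degrees(k[1]),k[2]*1000],2)
print("tilt",tilt(np.load("hov_scene.npz")["P"],.156,.167))
t=inbox(0,-.0009); line(t,.175,rate=.02); line(t,.1453,rate=.05); env.pause(.5); st("final")
for n in("top","scene"):
    im,d=viewer.read_camera(n); P=cloud(n,d)
    print(n,rect(P,BOX,(.15,.085),.126,.137),"tilt",tilt(P,.126,.137),"rim",rect(P,BOX,(.14,.07),.1015,.109))
    if n=="scene": save("final.png",cv2.resize(im[130:370,60:300],None,fx=2.4,fy=2.4))
E
```

```text
tilt [-1.4000e-01  3.0000e-02  1.6182e+02]
final t44.5 [ 0.5391 -0.2911  0.1454] F [-0.  -0.9 -3.7] g 55.0 w 0.0136
top (730, array([ 624.6, -282.4]), array([ 40.7, 103.6]), 4.9, 'med', array([ 628.8, -273.7,  131.3])) tilt [ -0.71  -0.22 132.38] rim 0
scene (4054, array([ 538.9, -290.2]), array([216.8, 102.3]), 5.4, 'med', array([ 586.7, -281. ,  132. ])) tilt [-1.5000e-01  6.0000e-02  1.3213e+02] rim (41, array([ 639.5, -280.7]), array([ 2.6, 88.4]), 5.3, 'med', array([ 639. , -277.2,  102.8]))
```

View pics/final.png

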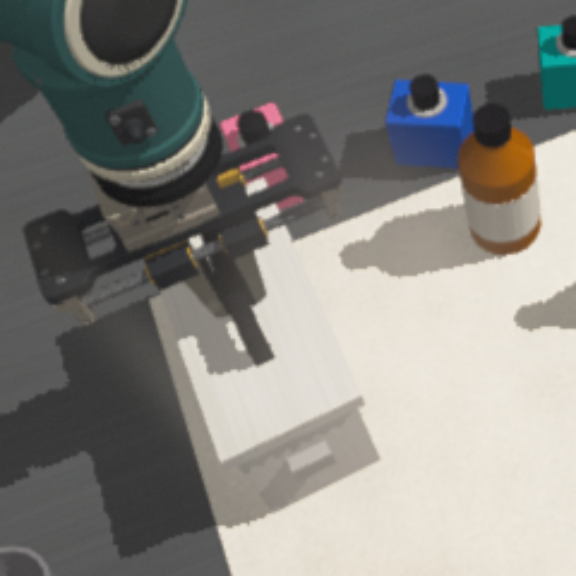

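The lid is level about 10 mm above the rim and centred to within 1 mm, its far edge at (290,435) parallel to the box. The bystanders are untouched, so I hand the job in.

```bash
python3 -c "
from h import *
print(workorder.finish_job()); st()"
```

```text
the job is handed in; nothing more can be done
None
the job is handed in; nothing more can be done
```

The job is handed in at about 44.5 s. The can and bottle stand upright in the box beside the tin. The lid is still gripped, level, lined up with the box to within about 1 mm and about 10 mm above the rim, without having touched the box.

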